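# Lever up the power unit and shim its front foot

### The arm

A 6-joint arm with a two-finger parallel gripper is mounted at the origin on a cart in front of the work surface, level with it; the furniture and walls round the work are solid. World frame = base frame: x ahead of the robot, y to its left, z up, the work surface at z = 0. Lengths are in m, angles in rad, forces in N, time in s.
With the tool pointing down it reaches from about 0.35 to 0.725 m from the base axis. Payload 4.3 kg.
Tool frame: the origin (TCP) lies at the very end of the fingers, on their centre line; the grasp point (between the pads) lies env.grip_depth behind it (env.grip_depth is the distance from the TCP to the grasp point, in m); z points along the fingers, y is the line along which they close (so a half turn about z gives the same grasp; the last joint's range is limited). The gripper opens to 85 mm and grips with 20 to 120 N. Pads are 22 mm wide; open, the fingers measure 114 mm over their backs; the gripper's body (76 mm by 85 mm) begins 54 mm behind the grasp point. The pads swing forward as they close: fully open they stand 13 mm farther back than shut.
Start: joints at [1.148, 0.377, 0.081, 1.274, 0, 1.46], TCP at [0.177, 0.547, 0.231] pointing down, gripper open.
Joint ranges: [-2.72, 2.72], [-0.84, 1.66], [-1.02, 1.22], [-1.77, 2.12], [-1.37, 1.28], [-3.14, 3.14]. Speed limits (rad/s): [2.57, 2.57, 3.14, 3.14, 3.14, 3.14].

### API

Orientations are given as a rotation vector (axis times angle).
In Python, from workcell import env gives the robot as it stands.
- The arm moves only by the tool step_arm, never from a script. Its argument "rows" is a list of rows, each a list of 5 numbers: the finger opening in mm, from 0 to 85.4, then the shift along the tool's x, y, z in mm, then the turn about the tool's z in rad. In form: [[jaw, dx, dy, dz, roll], ...]. A call has 1 to 20 rows; each row shifts and turns the commanded pose from where the row before left it, along the tool's axes as they then stand; what a row does not reach is not made up. A row lasts 1/12 s, in which the tool goes at most 41.7 mm and 7.16 degrees, less where a joint would pass 70% of its speed; a pose out of reach is approached as far as the arm can. A call is refused whole if a number of a shift passes 41.7 or a number of a turn 0.125, either way. A call with a gripper value outside its range is refused whole. The fingers move at their own pace and stop on an object; the grip force is fixed at half the most. Time passes only in rows, so rows that do not move let the fingers close. It gives the time, the measured TCP pose, the force, the opening and the grip force at its end, in the units of the state.
- env.observe(): the state, without advancing time (a new reading comes with each control period).
- env.snapshot(name): name is "side" or "top"; returns (picture, depth): 384x512x3 uint8, blue, green, red; 384x512 float32, m along the optical axis (not along the pixel's ray), 0 where there is no reading.
- env.calibration(name): a dict with "K" (3x3 intrinsics, pixels), "distortion" ([k1, k2, p1, p2, k3] as OpenCV has them; the pictures are not rectified), "rvec" (rotation vector, rad) and "tvec" (3), from world to camera coordinates, as OpenCV has them. Camera axes: x right, y down, z forward; pixel columns grow to the right and rows downward; lengths in m; the calibration is good to about 2 mm. A picture is of the moment at which its call begins. calibration takes no time and is no camera call.
- env.sign_off(): hands the job in; it is judged then, once.
The state is a dict: "clock": time; "joint_positions": joint angles; "qvel": joint speeds; "joint_efforts": joint torques, N m; "position": TCP position; "tool_rot": TCP orientation; "contact_force": force on the tool from outside, world axes, zero at the start; "moment": the same for the moment, N m; "opening": finger opening in m; "finger_force": force on a finger pad.
Only numpy, scipy, OpenCV 4.12 (cv2) and the standard library are available. Lean on these libraries where they do the work, as an engineer would, in place of code of your own. Each camera call takes 0.05 s, during which the arm holds its last target. There are 200 camera calls.

### The job

Lever up the front of the heavy power unit with the pry bar that lies ready over the blue fulcrum, and catch the bar under the red catch so that it stays up by itself. Then slip the brass shim squarely under the front foot at the yellow mark until its shoulder meets the foot, take the bar out of the catch again and let the unit down gently so that it rests on the shim, the bar left lying on the fulcrum. Use no more force than needed on the catch and the shim, do not touch the unit with the robot, and leave everything else alone.

Things in the scene. Friction and masses are not known exactly. Their poses are not given: they have to be found in the camera images.
- board: Fixed aluminium lifting board 385 x 160 mm, 6 mm thick, on the table. Origin on the table, z up, +x from the bar's handle end towards the power unit, +y the side where the shim goes in. It carries low dark fences round the unit, the blue fulcrum block and the red catch.
- fulcrum_top (a point): Top line of the steel rod (12 mm diameter, along board y) on the blue fulcrum block, on the bar's line, 42 mm above the table. The bar rocks and swivels on it. Two blue cheeks stand 18 mm to either side; board axes.
- catch: Red C-shaped catch, fixed beside the bar; board axes. Origin on the plate (6 mm above the table) below the bar's line, 100 mm from the fulcrum; 16 mm long. Flat rest under the bar: top at z 29 mm, y +14 to -48. Overhanging jaw from y -19, underside z 44, with a lip at its mouth (y -19 to -24, underside z 41). Post from y -38 on.
- catch_pocket (a point): Middle of the pocket behind the lip, y -31.5, z 39 mm from the catch's origin; board axes. To latch: press the bar (8 mm high, 12 mm wide) down to the rest (12 mm from rest to lip), swing it to -y past the lip to the post, let it rise behind the lip against the jaw. To free it, the reverse.
- unit: Heavy power unit (2 to 3.3 kg): grey box 165 x 124 x 74 mm on a grey steel stand 170 x 140 mm with front and rear foot bars (20 mm deep, 140 wide, 37.5 tall). Origin under the stand's middle, +x to the rear, z up. A lug 44 mm wide, 8 thick, sticks out 24 mm in front at y -32 mm, underside 37.5 mm up; levered there, the unit pivots on its rear foot.
- foot_mark (a point): Lower edge of the front foot bar's front face, below the yellow mark at y = +38 mm, where the shim belongs; axes of the unit (+x is inward under the foot). 6 mm above the table at first, about 16 mm with the bar in the catch, 12 mm when resting on the shim.
- bar: Dark steel pry bar 250 mm long, 12 wide, 8 high, 0.2 kg, orange handle; laid over the fulcrum, toe under the lug, handle raised about 0.25 rad. Origin on the underside at the notch on the fulcrum rod; +x to the toe (45 mm off), -x to the handle, z up. About level when caught. Lifting takes about 3 to 6 N at the handle.
- bar_grip (a point): Middle of the orange handle (62 mm long, 18 mm wide, 14 mm high), 155 mm from the notch; bar axes. Grip across bar y.
- bar_waist (a point): Centre of the bar where it goes into the catch, 100 mm from the notch; bar axes.
- shim: Brass shim 128 x 30 mm, 6 mm thick, 0.12 kg, loose on the table. Origin on the underside, below the face of the shoulder (a cross rib, 18 mm tall); the tongue that goes under the foot runs 28 mm in +x from it, the rest 100 mm to -x. Pushed home, the shoulder meets the front face of the foot bar.
- shim_grip (a point): Grip point in the shim's yellow upright tab (32 mm long in x, 12 mm thick in y, top 44 mm above the underside), 72 mm behind the shoulder and 30 mm above the underside; shim axes.
- flux_bottle: Bystander: small cream bottle with a red needle cap, 90 mm tall; origin at its underside.
- solder_reel: Bystander: reel of solder wire, 58 mm across; origin at its underside.
- cell_1: Bystander: teal round cell, 18 x 66 mm, lying; origin at its underside.
- cell_2: Bystander: teal round cell, 18 x 66 mm, lying; origin at its underside.
- side_cutters: Bystander: blue-handled side cutters, 136 mm long; origin at its underside.
- bit_case: Bystander: orange bit case, 49 x 124 x 36 mm; origin at its underside.

How it is judged:
On the way, in this order (a step that is already met when the one before it is completed fails the run):
1. the unit is levered up and the bar, let go of, is held behind the catch's lip (contact force between bar and catch above 1 N and y of bar_waist in the frame of catch below -0.017 m and height (world z) of foot_mark above 0.0125 m and contact force between the fingers and bar below 0.3 N), for 0.3 s.
2. the shim is pushed home under the raised foot at the mark, the bar still caught (contact force between bar and catch above 1 N and y of bar_waist in the frame of catch below -0.017 m and height (world z) of foot_mark above 0.0125 m and x of shim in the frame of foot_mark between -0.003 and 0.0015 m and y of shim in the frame of foot_mark between -0.015 and 0.015 m and angle between the x axis of shim and the x axis of unit, either way round below 0.1 rad), for 0.2 s.
At the end, for the whole second after the job is handed in: Front foot rests on the shim (over 3 N; foot edge 10 to 13.5 mm above the table); shoulder within 3 mm of the foot face, within 15 mm of the mark sideways, square within 0.1 rad; bar out of the catch, its notch within 25 mm of the fulcrum; all released and at rest (x of shim in the frame of foot_mark between -0.003 and 0.0015 m and y of shim in the frame of foot_mark between -0.015 and 0.015 m and angle between the x axis of shim and the x axis of unit, either way round below 0.1 rad and contact force between shim and unit above 3 N and height (world z) of foot_mark between 0.01 and 0.0135 m and contact force between bar and catch below 0.3 N and y of bar_waist in the frame of catch above -0.016 m and distance between bar and fulcrum_top below 0.025 m and contact force between the fingers and shim below 0.3 N and contact force between the fingers and bar below 0.3 N and linear speed of each of unit, shim below 0.01 m/s and linear speed of bar below 0.02 m/s); the robot touches nothing.
It fails at once if the bar is rammed against the catch (over 40 N) (contact force between bar and catch above 40 N).
It fails at once if the shim is rammed or the unit dropped on it (over 40 N between them) (contact force between shim and unit above 40 N).
It fails at once if the unit is dropped or jerked (faster than 0.15 m/s) (linear speed of unit above 0.15 m/s).
It fails at once if the robot touches the unit (contact force between any of the arm, the fingers and unit above 1 N).
It fails at once if a bystander is moved by more than 20 mm (distance of any of flux_bottle, solder_reel, cell_1, cell_2, side_cutters, bit_case from where it was at the start of the episode above 0.02 m).
It also fails if it takes over 64 s, if anything falls off the work surface, if the arm or the gripper's body presses on something with over 40 N, if the wrist force passes 120 N, or if a joint passes its speed limit or range.

## Working session

There is one attempt and no reset: what is moved stays moved. The work goes in short steps, Python scripts to look and compute and a tool call to move; the robot and the scene stay as the last step left them, time stands still between calls to the robot, and variables do not carry over. Pictures are saved under pics/ and viewed, at most 10 in all, crops included, and the job is handed in when it is done.

Besides the shell and the picture viewer there is one more tool, called after "Request:" by a JSON object that holds its "method" and its "body", one argument or row to a line. step_arm: Moves the arm, as the interface text tells. Its arguments: {"type":"object","properties":{"rows":{"type":"array"}},"required":["rows"]}

```bash
mkdir -p pics; ls; python3 - <<'E'
from workcell import env
import cv2,numpy as np
print(env.grip_depth, env.observe())
for n in("top","side"):
    p,d=env.snapshot(n); cv2.imwrite(f"pics/{n}0.png",p); np.save(f"{n}0.npy",d)
    c=env.calibration(n); R=cv2.Rodrigues(np.array(c["rvec"]))[0]; print(n,c["K"],c["distortion"],-R.T@np.array(c["tvec"]).ravel(),R)
E
```

```text
pics
0.0187 {'clock': 0.0, 'joint_positions': array([1.14773218e+00, 3.78072029e-01, 7.96323941e-02, 1.27438984e+00,
       4.10568109e-06, 1.46048849e+00]), 'qvel': array([-7.96346147e-04, -7.84852447e-05,  6.20978893e-05, -1.11949814e-03,
        2.56913937e-03,  1.06452678e-03]), 'joint_efforts': array([ 6.16472280e-04, -4.63598299e+01,  2.69878578e+01,  2.06447812e-02,
        2.25160729e-04,  6.24134046e-06]), 'position': array([0.17664658, 0.54651168, 0.23035827]), 'tool_rot': array([-4.89192329e-01, -3.10272374e+00,  3.07852776e-03]), 'contact_force': array([ 0.77813471, -0.08274092,  0.87263271]), 'moment': array([ 0.02297937, -0.00769993,  0.01012515]), 'finger_force': 0.0, 'opening': 0.08545562950062567}
top [[424.22528305   0.         249.84643753]
 [  0.         424.22528305 187.68755069]
 [  0.           0.           1.        ]] [0.03601444 0.         0.         0.         0.        ] [ 0.41685074 -0.11267883  1.47939382] [[ 0.0027459  -0.9999865  -0.0044102 ]
 [-0.9960717  -0.00234476 -0.08851929]
 [ 0.08850775  0.00463595 -0.9960647 ]]
side [[365.59959897   0.         255.0261795 ]
 [  0.         365.59959897 189.1415682 ]
 [  0.           0.           1.        ]] [-0.00645159  0.          0.          0.          0.        ] [ 0.07376979 -1.24121748  0.5651869 ] [[ 0.93444028 -0.35607743  0.00549859]
 [-0.12588399 -0.3447172  -0.93022754]
 [ 0.33312849  0.86854989 -0.36694209]]
```

View pics/top0.png

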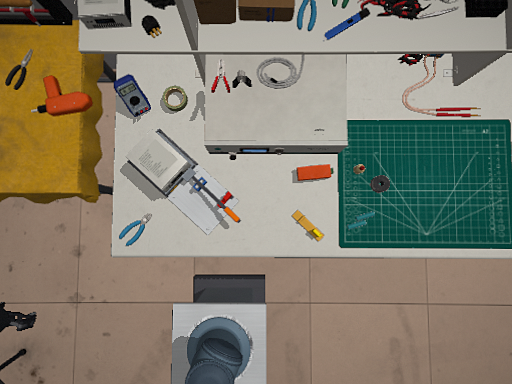

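View pics/side0.png

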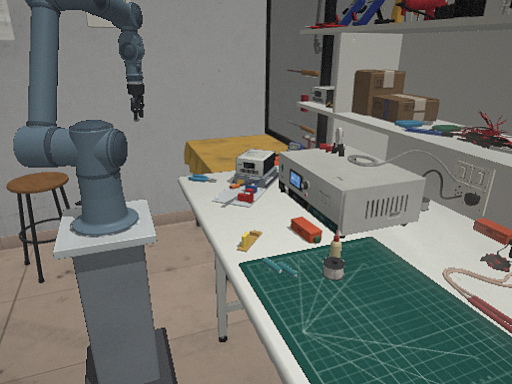

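Top view: the board with unit and bar is around (125–240, 130–235) with the orange handle at about (232,213). The shim is at about (307,225) with its yellow tab at (317,232). Next I zoom in.

```bash
cat > h.py <<'E'
from workcell import env
import cv2,numpy as np
def cal(n):
    c=env.calibration(n); return np.array(c["K"]),np.array(c["distortion"]),cv2.Rodrigues(np.array(c["rvec"]))[0],np.array(c["tvec"]).ravel()
def at_z(n,px,z):
    K,D,R,t=cal(n); u=cv2.undistortPoints(np.array(px,float).reshape(-1,1,2),K,D).reshape(-1,2)
    r=np.c_[u,np.ones(len(u))]@R; C=-R.T@t
    return C+r*((np.asarray(z)-C[2])/r[:,2])[:,None]
def cloud(n,d):
    K,D,R,t=cal(n); h,w=d.shape
    g=np.stack(np.meshgrid(np.arange(w),np.arange(h)),-1).reshape(-1,1,2).astype(float)
    u=cv2.undistortPoints(g,K,D).reshape(-1,2); X=np.c_[u,np.ones(len(u))]*d.reshape(-1,1)
    return ((X-t)@R).reshape(h,w,3)
def proj(n,P):
    K,D,R,t=cal(n); return cv2.projectPoints(np.array(P,float).reshape(-1,1,3),cv2.Rodrigues(R)[0],t,K,D)[0].reshape(-1,2)
E
python3 - <<'E'
import cv2
p=cv2.imread("pics/top0.png")
a=cv2.resize(p[120:245,110:250],None,fx=4.6,fy=4.6,interpolation=cv2.INTER_CUBIC);cv2.imwrite("pics/z1.png",a)
b=cv2.resize(p[200:250,280:340],None,fx=8,fy=8,interpolation=cv2.INTER_CUBIC);cv2.imwrite("pics/z2.png",b)
E
```

```text
(no output)
```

View pics/z1.png

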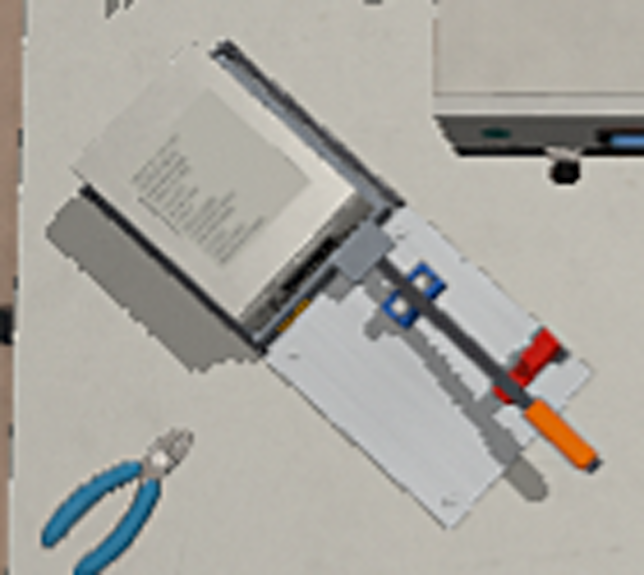

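View pics/z2.png

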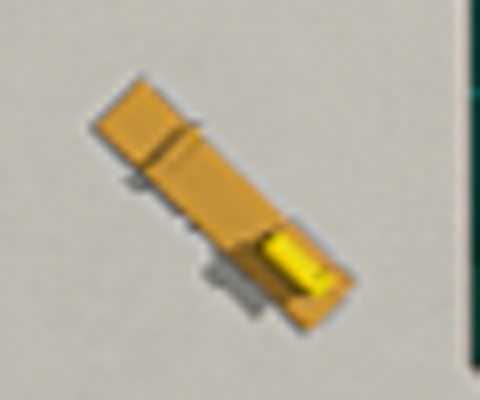

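Zooms: the board's handle-end corners are at crop (592,373) and (450,525), its sides through (262,350) and (405,205). The handle runs (530,403)→(590,465), with the rod between the blue cheeks at about (415,295). The shim's tongue tip is at (142,78)/(90,127) and its rear end at (355,280)/(305,332).

```bash
python3 - <<'E'
from h import *
np.set_printoptions(precision=4,suppress=True)
f=lambda L,s,o:(np.array(L,float)+.5)/s-.5+np.array(o)
B=at_z("top",f([(592,373),(450,525),(262,350),(405,205)],4.6,(110,120)),.006)
print("board",B,"width",np.linalg.norm((B[0]-B[1])[:2]))
ang=lambda v:np.arctan2(v[1],v[0])
print("yaws",ang(B[2]-B[1]),ang(B[3]-B[0]),ang(B[1]-B[0])-np.pi/2)
S=at_z("top",f([(142,78),(90,127),(355,280),(305,332)],8,(280,200)),.006)
print("shim",S,"yaw",ang(S[0]-S[2]),ang(S[1]-S[3]),"len",np.linalg.norm(S[0]-S[2]),np.linalg.norm(S[0]-S[1]))
T=at_z("top",f([(285,235),(325,292),(262,240),(310,295)],8,(280,200)),.044);print("tab top",T,T.mean(0))
p,d=env.snapshot("top"); C=cloud("top",d)
hsv=cv2.cvtColor(p,cv2.COLOR_BGR2HSV)
def seg(lo,hi,box):
    m=cv2.inRange(hsv,lo,hi)>0; k=np.zeros_like(m); x0,y0,x1,y1=box;k[y0:y1,x0:x1]=1; return C[m&k&(d>0)]
for n,a in {"handle":((5,150,120),(16,255,255),(215,195,245,230)),"red":((0,150,100),(4,255,255),(205,180,245,220)),"blue":((105,120,80),(125,255,255),(185,170,215,200)),"yel":((17,150,60),(35,255,255),(160,170,185,200)),"tab":((25,180,120),(35,255,255),(295,215,330,245))}.items():
    q=seg(*a); print(n,len(q),q.mean(0) if len(q) else"",np.percentile(q[:,2],[5,50,95]) if len(q) else "")
    if n=="handle":
        u,s,v=np.linalg.svd(q-q.mean(0));print(v[0],ang(-v[0] if v[0][0]<0 else v[0]));t=(q-q.mean(0))@v[0];print(q.mean(0)+v[0]*(t.max()+t.min())/2,np.ptp(t))
R=cv2.Rodrigues(env.observe()["tool_rot"])[0];print("tool axes cols",R)
E
```

```text
board [[ 0.5023 -0.0658  0.006 ]
 [ 0.3878  0.0402  0.006 ]
 [ 0.5191  0.1839  0.006 ]
 [ 0.6301  0.0773  0.006 ]] width 0.15597462919066157
yaws 0.8304142578443469 0.8418213874477264 0.8238474562387692
shim [[ 0.4729 -0.2706  0.006 ]
 [ 0.4516 -0.248   0.006 ]
 [ 0.3862 -0.3615  0.006 ]
 [ 0.3639 -0.3398  0.006 ]] yaw 0.8094371446027222 0.8083172135792766 len 0.12556751424126486 0.031063835363829336
tab top [[ 0.4057 -0.326   0.044 ]
 [ 0.382  -0.3425  0.044 ]
 [ 0.4036 -0.3164  0.044 ]
 [ 0.3807 -0.3362  0.044 ]] [ 0.393  -0.3303  0.044 ]
handle 83 [ 0.4547 -0.045   0.0914] [0.085  0.0916 0.099 ]
[-0.6507 -0.724   0.2289] 0.8386807617336989
[ 0.4543 -0.0453  0.0916] 0.059653223231487085
red 68 [ 0.508  -0.0221  0.047 ] [0.03   0.0546 0.062 ]
blue 33 [0.5573 0.0666 0.039 ] [0.0286 0.0371 0.0553]
yel 13 [0.5437 0.158  0.0233] [0.0131 0.0273 0.0313]
tab 31 [ 0.3928 -0.3313  0.0435] [0.0377 0.0444 0.0494]
tool axes cols [[-0.9515  0.3077 -0.0006]
 [ 0.3077  0.9515 -0.0014]
 [ 0.0002 -0.0015 -1.    ]]
```

Request:
{"method": "step_arm", "body": {
  "rows": [
    [50,-22.3,-24,0,0],
    [50,-22.3,-24,0,0],
    [50,-22.3,-24,0,0],
    [50,-22.3,-24,0,0],
    [50,-22.3,-24,0,0],
    [50,-22.3,-24,0,0],
    [50,-22.3,-24,0,0],
    [50,-22.3,-24,0,0],
    [50,-22.3,-24,0,0],
    [50,-22.3,-24,0,0],
    [50,-22.3,-24,0,0],
    [50,-22.3,-24,0,0],
    [50,-22.3,-24,0,0],
    [50,-22.3,-24,0,0],
    [50,-22.3,-24,0,0],
    [50,-22.3,-24,0,0],
    [50,-22.3,-24,0,0],
    [50,-22.3,-24,0,0],
    [50,-22.3,-24,0,0],
    [50,-22.3,-24,0,0]
  ]
}}

```text
clock: 1.82
position: [0.4537, -0.0484, 0.2311]
tool_rot: [-0.49, -3.103, -0.0]
contact_force: [1.0, 1.5, -0.6]
opening: 0.05
finger_force: 0.0
```

Request:
{"method": "step_arm", "body": {
  "rows": [
    [50,0,0,6,0.124],
    [50,0,0,6,0.124],
    [50,0,0,6,0.124],
    [50,0,0,6,0.124],
    [50,0,0,6,0.124],
    [50,0,0,6,0.124],
    [50,0,0,6,0.124],
    [50,0,0,6,0.124],
    [50,0,0,6,0.124],
    [50,0,0,6,0.124],
    [50,0,0,6,0.124],
    [50,0,0,6,0.124],
    [50,0,0,6,0.124],
    [50,0,0,6,0.124],
    [50,0,0,6,0.124],
    [50,0,0,6,0.124],
    [50,0,0,0,0]
  ]
}}

```text
clock: 3.23
position: [0.4525, -0.0465, 0.134]
tool_rot: [-2.865, -1.284, 0.003]
contact_force: [-1.0, 0.9, 0.4]
opening: 0.0498
finger_force: 0.0
```

```bash
cat >> h.py <<'E'
def tool():
    o=env.observe(); R=cv2.Rodrigues(o["tool_rot"])[0]; return o,R,o["position"]
def to(P,yaw=None):
    o,R,p=tool(); s="t=%.2f pos %s tool-shift mm %s F %s j6 %.2f"%(o["clock"],p.round(4),(R.T@(np.array(P)-p)*1000).round(1),o["contact_force"].round(1),o["joint_positions"][5])
    if yaw is not None: # yaw of the gripped thing's x; tool y across it
        a=np.arctan2(R[1,1],R[0,1]); w=(yaw+np.pi/2-a+np.pi/2)%np.pi-np.pi/2; s+=" roll %.3f"%-w
    print(s," tilt",R[:,2].round(4))
E
python3 -c "
from h import *
to([.4531,-.0466,.0655],.8387)"
```

```text
t=3.23 pos [ 0.4525 -0.0465  0.134 ] tool-shift mm [ 0.5  0.7 68.5] F [-1.   0.9  0.4] j6 2.06 roll 0.004  tilt [-2.5e-03  7.0e-04 -1.0e+00]
```

Request:
{"method": "step_arm", "body": {
  "rows": [
    [50,0,0,17,0],
    [50,0,0,17,0],
    [50,0,0,17,0],
    [50,0.5,0.7,17,0],
    [50,0,0,0,0],
    [10,0,0,0,0],
    [10,0,0,0,0],
    [10,0,0,0,0],
    [10,0,0,0,0],
    [10,0,0,0,0],
    [10,0,0,0,0]
  ]
}}

```text
clock: 4.15
position: [0.4553, -0.0472, 0.0681]
tool_rot: [2.864, 1.288, 0.002]
contact_force: [-0.0, -0.7, 1.6]
opening: 0.017
finger_force: 61.4
```

```bash
python3 - <<'E'
from h import *
to([.4531,-.0466,.0655],.8387)
p,d=env.snapshot("side"); q=[]
cv2.imwrite("pics/s1.png",cv2.resize(p[130:230,180:310],None,fx=6,fy=6,interpolation=cv2.INTER_CUBIC))
E
```

```text
t=4.15 pos [ 0.4553 -0.0472  0.0681] tool-shift mm [-0.9 -2.   2.6] F [-0.  -0.7  1.6] j6 2.05 roll 0.006  tilt [ 1.8e-03 -7.0e-04 -1.0e+00]
```

View pics/s1.png

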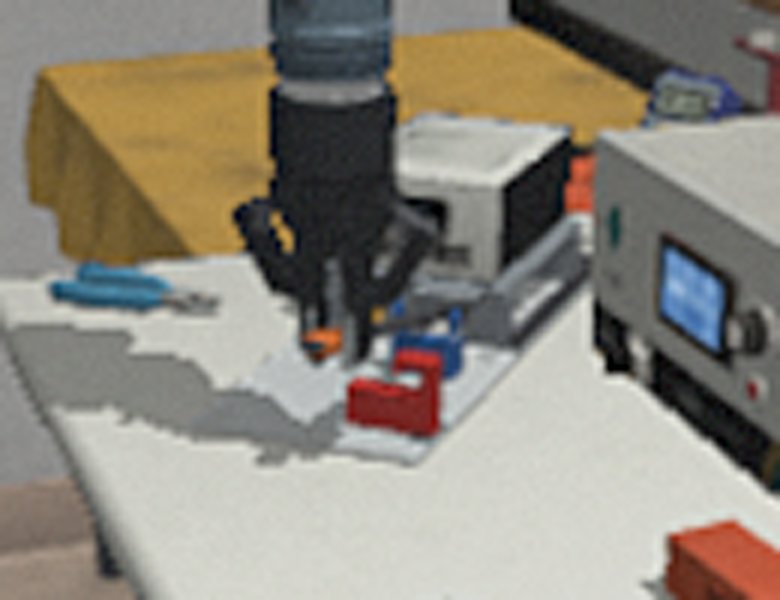

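The side view shows the orange handle between the pads, with the red catch to its right and the mouth free. Now I press down along the arc.

Request:
{"method": "step_arm", "body": {
  "rows": [
    [10,-0.8,0,3.3,0],
    [10,-0.8,0,3.3,0],
    [10,-0.7,0,3.3,0],
    [10,-0.6,0,3.3,0],
    [10,-0.6,0,3.3,0],
    [10,-0.5,0,3.3,0],
    [10,-0.4,0,3.3,0],
    [10,-0.4,0,3.3,0],
    [10,-0.3,0,3.3,0],
    [10,-0.2,0,3.3,0],
    [10,-0.2,0,3.3,0],
    [10,-0.1,0,3.3,0],
    [10,0,0,0,0],
    [10,0,0,0,0]
  ]
}}

```text
clock: 5.37
position: [0.4514, -0.0516, 0.0281]
tool_rot: [2.865, 1.287, 0.001]
contact_force: [-2.0, -2.3, 5.4]
opening: 0.0168
finger_force: 62.6
```

```bash
cat >> h.py <<'E'
def bar():
    p,d=env.snapshot("top"); C=cloud("top",d); hsv=cv2.cvtColor(p,cv2.COLOR_BGR2HSV)
    return p,d,C,hsv
E
python3 - <<'E'
from h import *
to([.4531,-.0466,.0655],.8387)
print([env.observe()["position"].round(4)])
p,d=env.snapshot("side"); C=cloud("side",d); hsv=cv2.cvtColor(p,cv2.COLOR_BGR2HSV)
m=cv2.inRange(hsv,(5,150,120),(18,255,255))>0; k=m*0; k[170:200,225:245]=1
q=C[(m*k>0)]; print(len(q),q.mean(0),q.min(0),q.max(0))
cv2.imwrite("pics/s2.png",cv2.resize(p[150:220,210:290],None,fx=8,fy=8,interpolation=cv2.INTER_CUBIC))
E
```

```text
t=5.37 pos [ 0.4514 -0.0516  0.0281] tool-shift mm [  4.9  -2.  -37.4] F [-2.  -2.3  5.4] j6 2.04 roll 0.006  tilt [ 1.3e-03 -7.0e-04 -1.0e+00]
[array([ 0.4514, -0.0516,  0.0281])]
19 [ 0.44034447 -0.06543977  0.04827429] [ 0.42883309 -0.08231779  0.03886641] [ 0.45124954 -0.0436106   0.05154764]
```

View pics/s2.png

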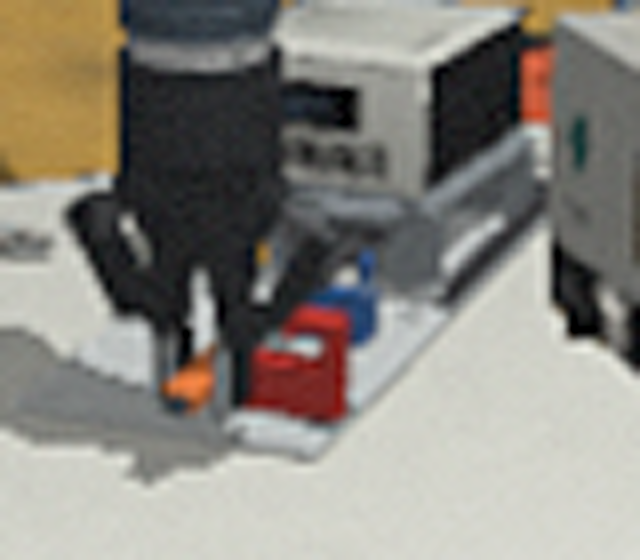

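The bar is nearly level and the handle clear of the catch. I'll go down the rest slowly, watching the force.

Request:
{"method": "step_arm", "body": {
  "rows": [
    [10,0,0,1.5,0],
    [10,0,0,1.5,0],
    [10,0,0,1.5,0],
    [10,0,0,1.5,0],
    [10,0,0,0,0]
  ]
}}

```text
clock: 5.83
position: [0.4514, -0.0517, 0.0221]
tool_rot: [2.865, 1.286, 0.001]
contact_force: [-1.4, -2.6, 6.8]
opening: 0.0165
finger_force: 62.9
```

Request:
{"method": "step_arm", "body": {
  "rows": [
    [10,0,0,0.7,0],
    [10,0,0,0.7,0],
    [10,0,0,0,0]
  ]
}}

```text
clock: 6.08
position: [0.4514, -0.0517, 0.0208]
tool_rot: [2.864, 1.286, 0.001]
contact_force: [-1.1, -2.7, 5.9]
opening: 0.0164
finger_force: 62.9
```

```bash
python3 -c "
from h import *
to([.4531,-.0466,.0195],.8387)
for i in range(3):
  env.snapshot('side'); o=env.observe(); print(o['contact_force'].round(1),o['position'].round(4))
"
```

```text
t=6.08 pos [ 0.4514 -0.0517  0.0208] tool-shift mm [ 4.9 -2.2  1.3] F [-1.1 -2.7  5.9] j6 2.04 roll 0.005  tilt [ 0.0015 -0.001  -1.    ]
[-2.1 -3.   5.2] [ 0.4514 -0.0517  0.0208]
[-0.9 -3.   5.2] [ 0.4514 -0.0517  0.0208]
[-1.7 -2.5  5.6] [ 0.4514 -0.0517  0.0208]
```

Request:
{"method": "step_arm", "body": {
  "rows": [
    [10,0,0,0.7,0],
    [10,0,0,0,0]
  ]
}}

```text
clock: 6.4
position: [0.4515, -0.0517, 0.0202]
tool_rot: [2.864, 1.286, 0.002]
contact_force: [-1.6, -3.2, 6.4]
opening: 0.0172
finger_force: 63.0
```

Request:
{"method": "step_arm", "body": {
  "rows": [
    [10,0,0,0.7,0],
    [10,0,0,0,0]
  ]
}}

```text
clock: 6.57
position: [0.4515, -0.0517, 0.0194]
tool_rot: [2.864, 1.286, 0.002]
contact_force: [-1.2, -3.0, 5.7]
opening: 0.0167
finger_force: 62.9
```

Request:
{"method": "step_arm", "body": {
  "rows": [
    [10,0,0,0.7,0],
    [10,0,0,0,0]
  ]
}}

```text
clock: 6.73
position: [0.4515, -0.0518, 0.019]
tool_rot: [2.864, 1.286, 0.002]
contact_force: [-2.3, -3.3, 8.4]
opening: 0.017
finger_force: 63.5
```

The rest was felt at z ≈ 0.0192. I back off 2 mm and swing about the fulcrum towards −y, which is tool +y with negative roll.

Request:
{"method": "step_arm", "body": {
  "rows": [
    [10,0,0,-1.0,0],
    [10,0,0,-0.9,0],
    [10,0,3.9,0,-0.025],
    [10,0,3.9,0,-0.025],
    [10,0.1,3.9,0,-0.025],
    [10,0,3.9,0,-0.025],
    [10,0.1,3.9,0,-0.025],
    [10,0,3.9,0,-0.025],
    [10,0,0,0,0]
  ]
}}

```text
clock: 7.48
position: [0.4704, -0.0664, 0.0204]
tool_rot: [2.76, 1.497, 0.001]
contact_force: [-0.9, -3.1, 4.2]
opening: 0.0171
finger_force: 62.7
```

Request:
{"method": "step_arm", "body": {
  "rows": [
    [10,0,3.9,0,-0.025],
    [10,0.1,3.9,0,-0.025],
    [10,0,3.9,0,-0.025],
    [10,0.1,3.9,0,-0.025],
    [10,0,0,0,0],
    [10,0,0,0,0]
  ]
}}

```text
clock: 7.98
position: [0.4837, -0.0742, 0.0205]
tool_rot: [2.682, 1.631, 0.001]
contact_force: [0.4, -5.3, 3.4]
opening: 0.0168
finger_force: 62.7
```

Request:
{"method": "step_arm", "body": {
  "rows": [
    [10,0,2,0,-0.013],
    [10,0,0,0,0]
  ]
}}

```text
clock: 8.15
position: [0.4854, -0.0751, 0.0205]
tool_rot: [2.671, 1.649, 0.001]
contact_force: [-0.3, -5.5, 3.2]
opening: 0.0164
finger_force: 62.8
```

Request:
{"method": "step_arm", "body": {
  "rows": [
    [10,0,2,0,-0.013],
    [10,0,0,0,0]
  ]
}}

```text
clock: 8.32
position: [0.4869, -0.0758, 0.0204]
tool_rot: [2.661, 1.666, 0.0]
contact_force: [0.5, -5.3, 4.2]
opening: 0.0166
finger_force: 62.8
```

Request:
{"method": "step_arm", "body": {
  "rows": [
    [10,0,2,0,-0.013],
    [10,0,0,0,0]
  ]
}}

```text
clock: 8.48
position: [0.4874, -0.0761, 0.0201]
tool_rot: [-2.652, -1.684, 0.002]
contact_force: [-2.6, -3.7, 6.0]
opening: 0.0172
finger_force: 63.8
```

Post contact is felt. I relieve it slightly and let the bar rise.

Request:
{"method": "step_arm", "body": {
  "rows": [
    [10,0,-0.7,-1,0],
    [10,0,0,-1,0],
    [10,0,0,-1,0],
    [10,0,0,0,0]
  ]
}}

```text
clock: 8.82
position: [0.4872, -0.0761, 0.0229]
tool_rot: [2.651, 1.684, -0.002]
contact_force: [1.0, -5.6, 1.4]
opening: 0.0167
finger_force: 63.0
```

Request:
{"method": "step_arm", "body": {
  "rows": [
    [10,0,0,-1,0],
    [10,0,0,-1,0],
    [10,0,0,0,0]
  ]
}}

```text
clock: 9.07
position: [0.4872, -0.0761, 0.0248]
tool_rot: [2.651, 1.685, -0.002]
contact_force: [1.1, -5.2, -1.2]
opening: 0.0168
finger_force: 62.6
```

Request:
{"method": "step_arm", "body": {
  "rows": [
    [10,0,0,-1,0],
    [10,0,0,-1,0],
    [10,0,0,0,0]
  ]
}}

```text
clock: 9.32
position: [0.487, -0.0762, 0.026]
tool_rot: [2.65, 1.686, -0.003]
contact_force: [2.7, -6.0, -8.1]
opening: 0.0168
finger_force: 61.7
```

Request:
{"method": "step_arm", "body": {
  "rows": [
    [10,0,0,1.5,0],
    [10,0,0,1.5,0],
    [10,0,0,1.5,0],
    [10,0,1.2,0,-0.008],
    [10,0,0.8,0,-0.008],
    [10,0,0,0,0]
  ]
}}

```text
clock: 9.82
position: [0.4877, -0.0762, 0.0222]
tool_rot: [-2.636, -1.706, 0.004]
contact_force: [-4.1, -3.6, 3.8]
opening: 0.0167
finger_force: 65.5
```

Request:
{"method": "step_arm", "body": {
  "rows": [
    [10,0,0.8,0,-0.006],
    [10,0,0.8,0,-0.006],
    [10,0,0,0,0]
  ]
}}

```text
clock: 10.07
position: [0.4879, -0.0763, 0.0221]
tool_rot: [-2.625, -1.72, 0.005]
contact_force: [-5.8, -2.7, 7.2]
opening: 0.0168
finger_force: 68.5
```

```bash
python3 - <<'E'
from h import *
p,d=env.snapshot("side"); cv2.imwrite("pics/s3.png",cv2.resize(p[155:205,215:275],None,fx=12,fy=12,interpolation=cv2.INTER_CUBIC))
print(env.observe()["contact_force"])
E
```

```text
[-4.7711925  -2.41249423  7.86794177]
```

View pics/s3.png

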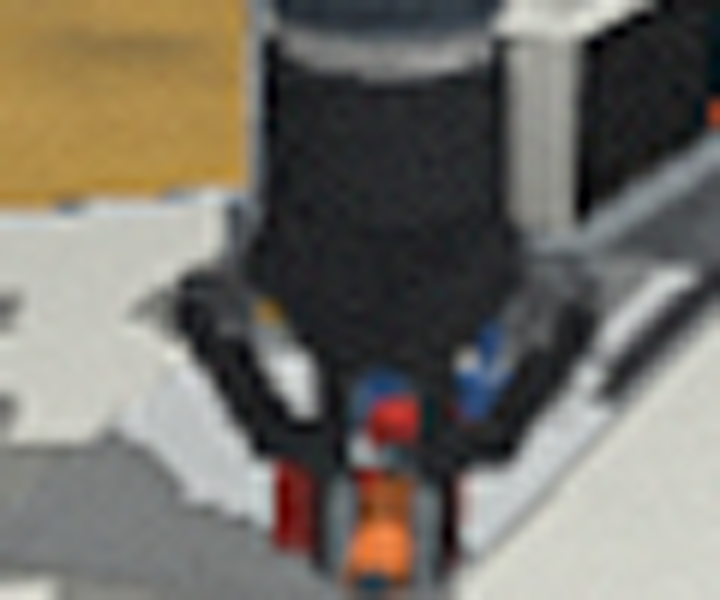

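The side view shows the bar under the jaw, against the post side. I raise it gently, relieving the side push, and let go.

Request:
{"method": "step_arm", "body": {
  "rows": [
    [10,0,-0.8,-1,0.006],
    [10,0,-0.8,-1,0.006],
    [10,0,-0.8,-0.8,0.008],
    [10,0,0,0,0]
  ]
}}

```text
clock: 10.45
position: [0.4875, -0.0763, 0.0249]
tool_rot: [-2.643, -1.697, 0.003]
contact_force: [-2.5, -4.0, -0.2]
opening: 0.0171
finger_force: 63.1
```

Request:
{"method": "step_arm", "body": {
  "rows": [
    [10,0,0,-1,0],
    [10,0,0,-0.5,0],
    [10,0,0,0,0]
  ]
}}

```text
clock: 10.7
position: [0.4874, -0.0762, 0.0257]
tool_rot: [-2.643, -1.697, 0.004]
contact_force: [1.3, -4.4, -6.6]
opening: 0.0166
finger_force: 62.5
```

Request:
{"method": "step_arm", "body": {
  "rows": [
    [10,0,0,0.6,0],
    [24,0,0,0,0],
    [32,0,0,0,0],
    [32,0,0,0,0],
    [32,0,0,0,0],
    [32,0,0,0,0]
  ]
}}

```text
clock: 11.2
position: [0.4889, -0.0756, 0.0265]
tool_rot: [-2.642, -1.699, -0.002]
contact_force: [0.1, 0.2, 0.1]
opening: 0.0319
finger_force: 0.0
```

Request:
{"method": "step_arm", "body": {
  "rows": [
    [32,0,0,-10,0],
    [32,0,0,-20,0],
    [32,0,0,-30,0],
    [32,0,0,-40,0],
    [32,0,0,-30,0],
    [32,0,0,0,0]
  ]
}}

```text
clock: 11.7
position: [0.493, -0.0771, 0.1637]
tool_rot: [2.636, 1.693, 0.013]
contact_force: [0.4, -1.0, -0.4]
opening: 0.0318
finger_force: 0.0
```

```bash
python3 - <<'E'
from h import *
np.set_printoptions(precision=4,suppress=True)
p,d=env.snapshot("side"); a=cv2.resize(p[150:210,205:275],None,fx=6,fy=6,interpolation=cv2.INTER_CUBIC)
q,e=env.snapshot("top"); b=cv2.resize(q[150:230,150:250],None,fx=6,fy=6,interpolation=cv2.INTER_CUBIC)[:360,:380]
b=cv2.resize(q[165:225,165:228],None,fx=6,fy=6,interpolation=cv2.INTER_CUBIC)
cv2.imwrite("pics/c4.png",np.hstack([a,b])); 
C=cloud("side",d); hsv=cv2.cvtColor(p,cv2.COLOR_BGR2HSV)
for n,lo,hi,(x0,y0,x1,y1) in [("handle",(7,150,120),(17,255,255),(225,180,262,205)),("yellow",(20,130,80),(35,255,255),(225,165,262,195))]:
    m=np.zeros(d.shape,bool);m[y0:y1,x0:x1]=cv2.inRange(hsv,lo,hi)[y0:y1,x0:x1]>0
    w=C[m&(d>0)];print(n,len(w),w.mean(0) if len(w) else "",np.argwhere(m).mean(0))
to([.3933,-.3312,.12],.809)
E
```

```text
handle 38 [ 0.4884 -0.074   0.0423] [197.8421 246.5789]
yellow 63 [ 0.6083  0.4854 -0.044 ] [171.4603 232.8413]
t=11.80 pos [ 0.4902 -0.0764  0.1585] tool-shift mm [-272.    17.7   38.3] F [-0.6 -0.8  0.1] j6 1.72 roll 0.333  tilt [ 0.0046 -0.001  -1.    ]
```

View pics/c4.png

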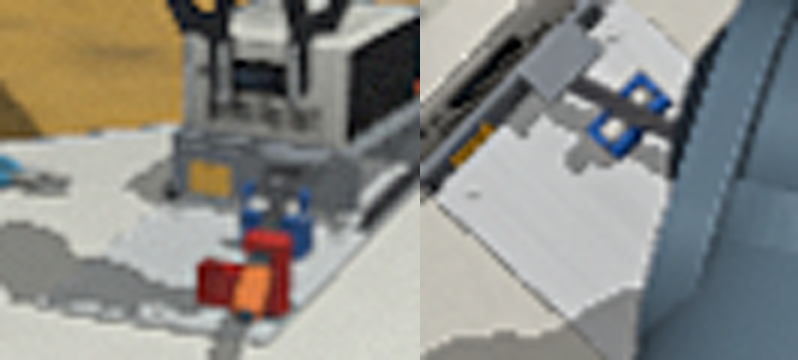

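The bar lies in the catch by itself, its handle level at z ≈ 0.042, and the unit front is raised. Next the shim.

Request:
{"method": "step_arm", "body": {
  "rows": [
    [40,-27.2,1.8,0,0],
    [40,-27.2,1.8,0,0],
    [40,-27.2,1.8,0,0],
    [40,-27.2,1.8,0,0],
    [40,-27.2,1.8,0,0],
    [40,-27.2,1.8,0,0],
    [40,-27.2,1.8,0,0],
    [40,-27.2,1.8,0,0],
    [40,-27.2,1.8,0,0],
    [40,-27.2,1.8,0,0],
    [40,0,0,15,0.111],
    [40,0,0,15,0.111],
    [40,0,0,15,0.111],
    [40,0,0,0,0]
  ]
}}

```text
clock: 12.97
position: [0.3891, -0.3283, 0.1071]
tool_rot: [-2.882, -1.23, 0.004]
contact_force: [0.4, 1.1, 0.1]
opening: 0.0397
finger_force: 0.0
```

```bash
python3 - <<'E'
from h import *
p,d=env.snapshot("side");to([.3933,-.3312,.012],.809)
E
```

```text
t=13.02 pos [ 0.3898 -0.3288  0.1086] tool-shift mm [ 0.6  4.9 96.6] F [0.4 0.2 0.1] j6 1.51 roll 0.002  tilt [-0.0043  0.005  -1.    ]
```

Request:
{"method": "step_arm", "body": {
  "rows": [
    [40,0.3,2.2,24,0],
    [40,0.3,2.2,24,0],
    [40,0,0,24,0],
    [40,0,0,22,0],
    [40,0,0,0,0],
    [5,0,0,0,0],
    [5,0,0,0,0],
    [5,0,0,0,0],
    [5,0,0,0,0],
    [5,0,0,0,0],
    [5,0,0,0,0]
  ]
}}

```text
clock: 13.93
position: [0.3965, -0.3346, 0.0189]
tool_rot: [2.885, 1.235, 0.002]
contact_force: [-0.7, 0.8, 6.9]
opening: 0.011
finger_force: 60.6
```

Request:
{"method": "step_arm", "body": {
  "rows": [
    [5,0,0,-15,0],
    [5,0,0,-25,0],
    [5,0,0,-25,0],
    [5,0,0,-15,0],
    [5,0,0,0,0]
  ]
}}

```text
clock: 14.35
position: [0.3973, -0.3356, 0.1009]
tool_rot: [2.882, 1.234, 0.004]
contact_force: [0.3, -0.6, -0.9]
opening: 0.0108
finger_force: 59.5
```

```bash
python3 - <<'E'
from h import *
np.set_printoptions(precision=4,suppress=True)
to([.3933,-.3312,.012],.809); p,d=env.snapshot("side");C=cloud("side",d)
to([.3933,-.3312,.012],.809)
cv2.imwrite("pics/s5.png",cv2.resize(p[150:270,200:300],None,fx=5,fy=5,interpolation=cv2.INTER_CUBIC))
E
```

```text
t=14.35 pos [ 0.3973 -0.3356  0.1009] tool-shift mm [ 0.4 -6.5 88.9] F [ 0.3 -0.6 -0.9] j6 1.51 roll -0.000  tilt [ 0.0046 -0.0049 -1.    ]
t=14.40 pos [ 0.3966 -0.3348  0.099 ] tool-shift mm [ 0.4 -5.2 87. ] F [ 0.4  0.3 -2. ] j6 1.51 roll -0.000  tilt [ 0.0029 -0.0032 -1.    ]
```

View pics/s5.png

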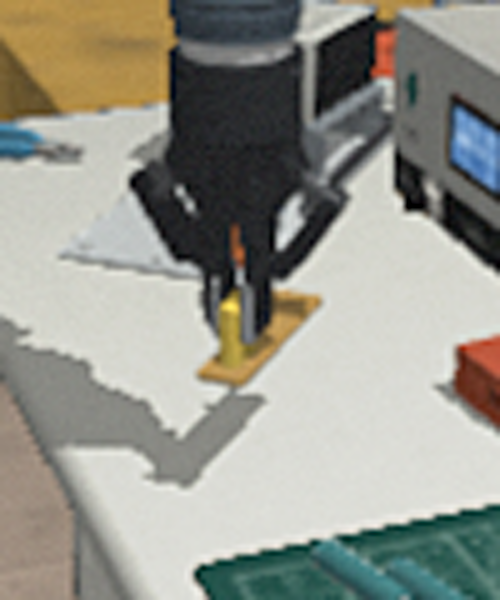

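The shim is gripped and hangs level. Now I measure the foot mark from above, where the arm is clear.

```bash
python3 - <<'E'
from h import *
np.set_printoptions(precision=4,suppress=True)
P=[]
for i in range(3):
    p,d=env.snapshot("top"); C=cloud("top",d); hsv=cv2.cvtColor(p,cv2.COLOR_BGR2HSV)
    m=np.zeros(d.shape,bool); m[170:205,155:190]=cv2.inRange(hsv,(15,110,60),(38,255,255))[170:205,155:190]>0
    P.append(C[m&(d>0)])
q=np.vstack(P);print(len(q),q.mean(0),np.argwhere(m).mean(0)[::-1])
# mark centre pixel: face spans z ~.02-.04 ; ray at mean pixel
c=np.argwhere(m).mean(0)[::-1]; print(at_z("top",[c,c,c],[.02,.03,.04]))
print(q[np.argsort(q[:,2])][::4])
# unit box top yaw: points at z .11-.13
b=C[120:200,110:200].reshape(-1,3); b=b[(b[:,2]>.105)&(b[:,2]<.14)]
print(len(b),b.mean(0),cv2.minAreaRect((b[:,:2]*1000).astype(np.float32)))
to([.3933,-.3312,.012],.832)
cv2.imwrite("pics/t6.png",cv2.resize(p[160:210,150:210],None,fx=10,fy=10,interpolation=cv2.INTER_CUBIC))
E
```

```text
60 [0.5411 0.157  0.0287] [173.2  188.85]
[[0.5419 0.1587 0.02  ]
 [0.541  0.1568 0.03  ]
 [0.5402 0.1549 0.04  ]]
[[0.5536 0.1492 0.0002]
 [0.538  0.1596 0.0183]
 [0.5413 0.1557 0.0211]
 [0.5343 0.1623 0.0219]
 [0.5307 0.1655 0.0228]
 [0.534  0.1652 0.0248]
 [0.5443 0.1549 0.0255]
 [0.5304 0.168  0.0276]
 [0.5509 0.1474 0.0299]
 [0.5335 0.164  0.031 ]
 [0.5402 0.1568 0.0336]
 [0.5434 0.1564 0.0363]
 [0.5467 0.1527 0.038 ]
 [0.5498 0.1489 0.0408]
 [0.5429 0.1553 0.042 ]]
1994 [0.6289 0.1947 0.1293] ((631.047119140625, 196.6844482421875), (166.73126220703125, 123.70484924316406), 46.64841079711914)
t=14.55 pos [ 0.3946 -0.3326  0.0959] tool-shift mm [ 0.1 -1.7 83.9] F [ 0.2 -0.1 -1.5] j6 1.51 roll -0.023  tilt [-0.0016  0.0018 -1.    ]
```

View pics/t6.png

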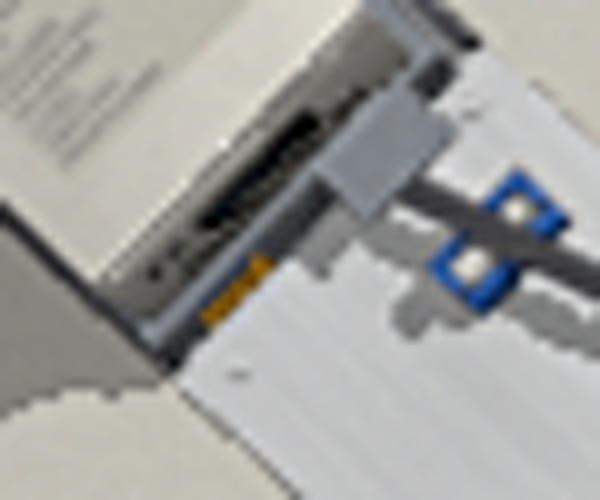

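The yellow mark is centred at crop (238,292). It agrees with the box fit: mark ≈ (0.541, 0.156), unit yaw ≈ 0.822. Moving the shim to a standoff in front of it.

Request:
{"method": "step_arm", "body": {
  "rows": [
    [5,20.2,-14.4,0,0],
    [5,20.2,-14.4,0,0],
    [5,20.2,-14.4,0,0],
    [5,20.2,-14.4,0,0],
    [5,20.2,-14.4,0,0],
    [5,20.2,-14.4,0,0],
    [5,20.2,-14.4,0,0],
    [5,20.2,-14.4,0,0],
    [5,20.2,-14.4,0,0],
    [5,20.2,-14.4,0,0],
    [5,20.2,-14.4,0,0],
    [5,20.2,-14.4,0,0],
    [5,20.2,-14.4,0,0],
    [5,20.2,-14.4,0,0],
    [5,20.2,-14.4,0,-0.013],
    [5,20.2,-14.4,0,0],
    [5,0,0,0,0],
    [5,0,0,0,0],
    [5,0,0,0,0]
  ]
}}

```text
clock: 16.13
position: [0.4504, 0.0591, 0.0962]
tool_rot: [-2.879, -1.255, 0.004]
contact_force: [-0.4, -0.1, -1.2]
opening: 0.0115
finger_force: 59.4
```

```bash
python3 - <<'E'
from h import *
np.set_printoptions(precision=4,suppress=True)
to([.4511,.0599,.0269],.822)
P=[]
for i in range(2):
    p,d=env.snapshot("side"); C=cloud("side",d); hsv=cv2.cvtColor(p,cv2.COLOR_BGR2HSV)
for n,lo,hi,(x0,y0,x1,y1) in [("yel",(18,120,80),(38,255,255),(190,150,270,200)),("brass",(10,80,60),(22,255,255),(190,150,270,200))]:
    m=np.zeros(d.shape,bool);m[y0:y1,x0:x1]=cv2.inRange(hsv,lo,hi)[y0:y1,x0:x1]>0
    w=C[m&(d>0)]; w=w[(w[:,0]<.6)&(w[:,1]<.25)&(w[:,2]>0)]; print(n,len(w),w.mean(0) if len(w) else "",w.min(0),w.max(0))
to([.4511,.0599,.0269],.822)
cv2.imwrite("pics/s7.png",cv2.resize(p[145:215,195:285],None,fx=8,fy=8,interpolation=cv2.INTER_CUBIC))
E
```

```text
t=16.13 pos [0.4504 0.0591 0.0962] tool-shift mm [ 1.2  0.  69.3] F [-0.4 -0.1 -1.2] j6 2.31 roll 0.000  tilt [-0.0024 -0.0005 -1.    ]
yel 159 [0.4726 0.0787 0.0948] [0.4006 0.0222 0.0209] [0.5474 0.1724 0.1913]
brass 197 [0.4829 0.0629 0.0859] [ 0.3991 -0.0958  0.015 ] [0.5519 0.1724 0.1913]
t=16.23 pos [0.4509 0.0586 0.0967] tool-shift mm [ 1.2 -0.7 69.8] F [-0.1  0.  -1.3] j6 2.31 roll -0.002  tilt [-0.0014 -0.0002 -1.    ]
```

View pics/s7.png

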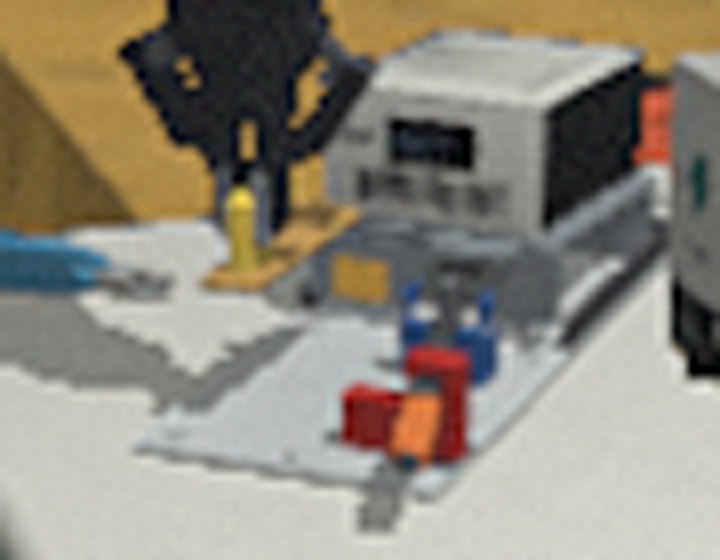

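The side view shows the shim hanging level in front of the yellow mark (crop 360,278), with the bar still caught. That was one picture more than the ten allowed, a miscount, so from here I go by numbers only. Lowering to the board now.

Request:
{"method": "step_arm", "body": {
  "rows": [
    [5,1,0,13,0],
    [5,0,-0.5,13,0],
    [5,0,0,13,0],
    [5,0,0,13,0],
    [5,0,0,13,0],
    [5,0,0,1,0],
    [5,0,0,0,0],
    [5,0,0,0,0]
  ]
}}

```text
clock: 16.9
position: [0.452, 0.0599, 0.0317]
tool_rot: [2.881, 1.253, 0.0]
contact_force: [0.6, 0.0, -0.9]
opening: 0.011
finger_force: 59.4
```

Request:
{"method": "step_arm", "body": {
  "rows": [
    [5,0,0,1.5,0],
    [5,0,0,1.5,0],
    [5,0,0,0,0]
  ]
}}

```text
clock: 17.15
position: [0.4522, 0.0605, 0.0286]
tool_rot: [2.88, 1.255, 0.001]
contact_force: [0.2, -1.1, -2.4]
opening: 0.011
finger_force: 59.4
```

Request:
{"method": "step_arm", "body": {
  "rows": [
    [5,0,0,1,0],
    [5,0,0,0,0]
  ]
}}

```text
clock: 17.32
position: [0.4519, 0.0606, 0.0274]
tool_rot: [2.88, 1.255, 0.0]
contact_force: [0.6, 0.6, -1.1]
opening: 0.011
finger_force: 59.4
```

Request:
{"method": "step_arm", "body": {
  "rows": [
    [5,0,0,1,0],
    [5,0,0,0,0]
  ]
}}

```text
clock: 17.48
position: [0.4518, 0.0605, 0.0262]
tool_rot: [-2.88, -1.255, 0.0]
contact_force: [-0.3, 0.3, -1.8]
opening: 0.0111
finger_force: 59.4
```

Request:
{"method": "step_arm", "body": {
  "rows": [
    [5,0,0,1,0],
    [5,0,0,0,0]
  ]
}}

```text
clock: 17.65
position: [0.4517, 0.0605, 0.0251]
tool_rot: [-2.88, -1.255, 0.0]
contact_force: [-0.2, -0.0, -1.0]
opening: 0.011
finger_force: 59.4
```

Request:
{"method": "step_arm", "body": {
  "rows": [
    [5,0,0,1,0],
    [5,0,0,0,0]
  ]
}}

```text
clock: 17.82
position: [0.4518, 0.0605, 0.0248]
tool_rot: [-2.88, -1.255, -0.0]
contact_force: [-2.0, 0.2, 6.3]
opening: 0.0106
finger_force: 60.3
```

Request:
{"method": "step_arm", "body": {
  "rows": [
    [5,0,0,0.8,0],
    [5,0,0,0,0]
  ]
}}

```text
clock: 17.98
position: [0.4518, 0.0605, 0.0248]
tool_rot: [2.88, 1.255, 0.001]
contact_force: [-5.5, -0.1, 14.1]
opening: 0.0109
finger_force: 61.7
```

Request:
{"method": "step_arm", "body": {
  "rows": [
    [5,0,0,0.8,0],
    [5,0,0,0,0]
  ]
}}

```text
clock: 18.15
position: [0.4518, 0.0605, 0.0248]
tool_rot: [2.88, 1.255, 0.001]
contact_force: [-8.7, -1.0, 23.3]
opening: 0.0109
finger_force: 63.0
```

Request:
{"method": "step_arm", "body": {
  "rows": [
    [5,0,0,-1.4,0],
    [5,0,0,-1.4,0],
    [5,4,0,0,0],
    [5,5,0,0,0],
    [5,5,0,0,0],
    [5,5,0,0,0],
    [5,4,0,0,0],
    [5,3,0,0,0],
    [5,0,0,0,0],
    [5,0,0,0,0]
  ]
}}

```text
clock: 18.98
position: [0.4696, 0.0797, 0.0254]
tool_rot: [-2.88, -1.255, 0.0]
contact_force: [-0.6, -0.1, -2.2]
opening: 0.0106
finger_force: 59.5
```

Request:
{"method": "step_arm", "body": {
  "rows": [
    [5,4,0,0,0],
    [5,4,0,0,0],
    [5,4,0,0,0],
    [5,4,0,0,0],
    [5,3,0,0,0],
    [5,3,0,0,0],
    [5,1,0,0,0],
    [5,0,0,0,0],
    [5,0,0,0,0]
  ]
}}

```text
clock: 19.73
position: [0.4851, 0.0964, 0.0254]
tool_rot: [-2.88, -1.255, 0.0]
contact_force: [-0.2, 0.1, -1.8]
opening: 0.0108
finger_force: 59.5
```

```bash
python3 - <<'E'
from h import *
to([.4920,.1038,.0255],.822)
E
```

```text
t=19.73 pos [0.4851 0.0964 0.0254] tool-shift mm [10.1  0.  -0.1] F [-0.2  0.1 -1.8] j6 2.39 roll -0.000  tilt [-2.e-04  0.e+00 -1.e+00]
```

Request:
{"method": "step_arm", "body": {
  "rows": [
    [5,1.5,0,0,0],
    [5,1.5,0,0,0],
    [5,1.5,0,0,0],
    [5,1.5,0,0,0],
    [5,0,0,0,0]
  ]
}}

```text
clock: 20.15
position: [0.4896, 0.101, 0.0256]
tool_rot: [-2.88, -1.255, -0.001]
contact_force: [0.6, 0.9, -0.5]
opening: 0.0109
finger_force: 59.5
```

Request:
{"method": "step_arm", "body": {
  "rows": [
    [5,1,0,0,0],
    [5,1,0,0,0],
    [5,0,0,0,0]
  ]
}}

```text
clock: 20.4
position: [0.4908, 0.1024, 0.0255]
tool_rot: [-2.88, -1.255, -0.0]
contact_force: [-0.3, -0.4, -1.3]
opening: 0.0108
finger_force: 59.5
```

Request:
{"method": "step_arm", "body": {
  "rows": [
    [5,1,0,0,0],
    [5,0,0,0,0]
  ]
}}

```text
clock: 20.57
position: [0.4915, 0.1031, 0.0255]
tool_rot: [-2.88, -1.255, -0.0]
contact_force: [-0.2, -0.3, -0.7]
opening: 0.0108
finger_force: 59.5
```

Request:
{"method": "step_arm", "body": {
  "rows": [
    [5,1,0,0,0],
    [5,0,0,0,0]
  ]
}}

```text
clock: 20.73
position: [0.4916, 0.1034, 0.0254]
tool_rot: [2.88, 1.254, -0.002]
contact_force: [-0.9, -1.9, -0.3]
opening: 0.0108
finger_force: 59.6
```

Request:
{"method": "step_arm", "body": {
  "rows": [
    [5,0.7,0,0,0],
    [5,0,0,0,0]
  ]
}}

```text
clock: 20.9
position: [0.4916, 0.1035, 0.0253]
tool_rot: [2.88, 1.254, -0.003]
contact_force: [-2.1, -4.6, 1.1]
opening: 0.0107
finger_force: 59.7
```

Request:
{"method": "step_arm", "body": {
  "rows": [
    [5,0.6,0,0,0],
    [5,0,0,0,0],
    [5,0,0,0,0]
  ]
}}

```text
clock: 21.15
position: [0.4916, 0.1036, 0.0252]
tool_rot: [2.879, 1.253, -0.005]
contact_force: [-4.4, -5.2, 2.0]
opening: 0.0112
finger_force: 59.9
```

Request:
{"method": "step_arm", "body": {
  "rows": [
    [5,-0.9,0,0.6,0],
    [5,0,0,0.3,0],
    [5,0,0,0,0],
    [5,0,0,0,0]
  ]
}}

```text
clock: 21.48
position: [0.4915, 0.1034, 0.0249]
tool_rot: [2.88, 1.254, -0.002]
contact_force: [-4.9, -3.2, 5.0]
opening: 0.0108
finger_force: 60.4
```

Request:
{"method": "step_arm", "body": {
  "rows": [
    [20,0,0,0,0],
    [28,0,0,0,0],
    [28,0,0,0,0],
    [28,0,0,0,0],
    [28,0,0,0,0],
    [28,0,0,-10,0],
    [28,0,0,-25,0],
    [28,0,0,-35,0],
    [28,0,0,-35,0],
    [28,0,0,-25,0],
    [28,-20,0,0,0],
    [28,-20,0,0,0],
    [28,0,0,0,0]
  ]
}}

```text
clock: 22.57
position: [0.4632, 0.0733, 0.1558]
tool_rot: [2.88, 1.253, -0.001]
contact_force: [-0.9, 0.2, -0.8]
opening: 0.0282
finger_force: 0.0
```

```bash
python3 - <<'E'
from h import *
np.set_printoptions(precision=4,suppress=True)
to([.4875,-.0762,.10],1.135)
p,d=env.snapshot("side"); C=cloud("side",d); hsv=cv2.cvtColor(p,cv2.COLOR_BGR2HSV)
def W(lo,hi,L,H):
    m=cv2.inRange(hsv,lo,hi)>0; w=C[m&(d>0)]; return w[np.all((w>L)&(w<H),1)]
h=W((5,150,120),(17,255,255),(.44,-.12,.02),(.53,-.03,.09)); print("handle",len(h),h.mean(0))
t=W((22,150,120),(38,255,255),(.46,.06,.015),(.52,.14,.06)); print("tab",len(t),t.mean(0) if len(t) else"")
b=W((12,90,90),(38,255,255),(.44,.05,.0),(.56,.19,.07));
for q in ["x"]: 
    a=.822; e=np.array([np.cos(a),np.sin(a)]); n=np.array([-e[1],e[0]]); r=b[:,:2]-[.541,.1565]; 
    s=r@e; y=r@n; print("brass/yellow along",np.percentile(s,[2,50,98]),"across",np.percentile(y,[2,50,98]))
    k=(s<-.04);print("tab part",k.sum(),s[k].mean(),y[k].mean())
to([.4875,-.0762,.10],1.135)
E
```

```text
t=22.57 pos [0.4632 0.0733 0.1558] tool-shift mm [-92.8 119.7  55.9] F [-0.9  0.2 -0.8] j6 2.34 roll -0.315  tilt [-0.0003 -0.0008 -1.    ]
handle 36 [ 0.4879 -0.0818  0.0455]
tab 36 [0.4867 0.0905 0.0346]
brass/yellow along [-0.1005 -0.0485  0.0037] across [-0.017  -0.0049  0.018 ]
tab part 75 -0.08200821040473086 -0.004732878427258177
t=22.62 pos [0.4642 0.0741 0.1555] tool-shift mm [-94.1 119.5  55.5] F [-0.4  0.3 -0.3] j6 2.34 roll -0.315  tilt [ 0.0004  0.0003 -1.    ]
```

The shim is home by force and by depth: its tab sits at −72 mm along, about 0 across. Now back to the bar.

Request:
{"method": "step_arm", "body": {
  "rows": [
    [40,-13.3,17,0,0],
    [40,-13.3,17,0,0],
    [40,-13.3,17,0,0],
    [40,-13.3,17,0,0],
    [40,-13.3,17,0,0],
    [40,-13.3,17,0,0],
    [40,-13.3,17,0,0],
    [40,0,0,10,-0.108],
    [40,0,0,15,-0.108],
    [40,0,0,15,-0.107],
    [40,0,0,15,0],
    [40,0,0,0,0],
    [40,0,0,0,0],
    [40,0,0,0,0],
    [40,0,0,0,0]
  ]
}}

```text
clock: 23.87
position: [0.4899, -0.0746, 0.1007]
tool_rot: [2.64, 1.701, 0.002]
contact_force: [-0.6, -0.1, -0.5]
opening: 0.0401
finger_force: 0.0
```

```bash
python3 - <<'E'
from h import *
to([.4887,-.0757,.0262],1.143)
E
```

```text
t=23.87 pos [ 0.4899 -0.0746  0.1007] tool-shift mm [-1.6 -0.8 74.5] F [-0.6 -0.1 -0.5] j6 1.72 roll 0.002  tilt [ 2.e-03 -3.e-04 -1.e+00]
```

Request:
{"method": "step_arm", "body": {
  "rows": [
    [40,-0.8,-0.4,18,0],
    [40,-0.8,-0.4,19,0],
    [40,0,0,19,0],
    [40,0,0,18,0],
    [40,0,0,0,0],
    [40,0,0,0,0],
    [10,0,0,0,0],
    [10,0,0,0,0],
    [10,0,0,0,0],
    [10,0,0,0,0],
    [10,0,0,0,0]
  ]
}}

```text
clock: 24.78
position: [0.488, -0.0756, 0.0266]
tool_rot: [2.641, 1.7, 0.002]
contact_force: [-3.0, 2.6, 6.5]
opening: 0.0169
finger_force: 60.0
```

Request:
{"method": "step_arm", "body": {
  "rows": [
    [10,0,0,1,0],
    [10,0,0,1,0],
    [10,0,0,1,0],
    [10,0,0,0,0],
    [10,0,0,0,0]
  ]
}}

```text
clock: 25.2
position: [0.4881, -0.0756, 0.0236]
tool_rot: [2.641, 1.7, 0.003]
contact_force: [-1.9, 1.3, 5.8]
opening: 0.0172
finger_force: 60.0
```

Request:
{"method": "step_arm", "body": {
  "rows": [
    [10,0,0,1,0],
    [10,0,0,0,0]
  ]
}}

```text
clock: 25.37
position: [0.4881, -0.0756, 0.0226]
tool_rot: [2.641, 1.7, 0.003]
contact_force: [-2.7, 1.0, 7.5]
opening: 0.0168
finger_force: 60.1
```

Request:
{"method": "step_arm", "body": {
  "rows": [
    [10,0,0,0.8,0],
    [10,0,0,0,0]
  ]
}}

```text
clock: 25.53
position: [0.4882, -0.0755, 0.0219]
tool_rot: [2.641, 1.7, 0.003]
contact_force: [-3.3, 1.6, 7.3]
opening: 0.0168
finger_force: 60.1
```

Request:
{"method": "step_arm", "body": {
  "rows": [
    [10,0,0,0.8,0],
    [10,0,0,0,0]
  ]
}}

```text
clock: 25.7
position: [0.4882, -0.0756, 0.0216]
tool_rot: [2.641, 1.7, 0.003]
contact_force: [-4.1, 1.4, 13.1]
opening: 0.0168
finger_force: 60.7
```

Request:
{"method": "step_arm", "body": {
  "rows": [
    [10,0,0,0.8,0],
    [10,0,0,0,0]
  ]
}}

```text
clock: 25.87
position: [0.4883, -0.0756, 0.0213]
tool_rot: [2.641, 1.7, 0.003]
contact_force: [-5.5, 1.6, 16.9]
opening: 0.0168
finger_force: 61.2
```

Request:
{"method": "step_arm", "body": {
  "rows": [
    [10,0,0,-1.3,0],
    [10,0,0,-1.3,0],
    [10,0,0,0,0],
    [10,0,-2,0,0.012],
    [10,0,-2,0,0.013],
    [10,0,-2,0,0.012],
    [10,0,0,0,0]
  ]
}}

```text
clock: 26.45
position: [0.4834, -0.0733, 0.0224]
tool_rot: [2.671, 1.65, 0.004]
contact_force: [3.8, -0.3, 3.9]
opening: 0.0165
finger_force: 58.9
```

Request:
{"method": "step_arm", "body": {
  "rows": [
    [10,0.1,-3.9,0,0.025],
    [10,0,-3.9,0,0.025],
    [10,0.1,-3.9,0,0.025],
    [10,0,0,0,0]
  ]
}}

```text
clock: 26.78
position: [0.4724, -0.0671, 0.0221]
tool_rot: [2.732, 1.551, 0.003]
contact_force: [4.1, 0.5, 5.3]
opening: 0.0167
finger_force: 58.9
```

Request:
{"method": "step_arm", "body": {
  "rows": [
    [10,0,-3.9,0,0.025],
    [10,0.1,-3.9,0,0.025],
    [10,0,-3.9,0,0.025],
    [10,0.1,-3.9,0,0.025],
    [10,0,-3.9,0,0.025],
    [10,0.1,-3.9,0,0.025],
    [10,0,-3.9,0,0.025],
    [10,0,-1.5,0,0.01],
    [10,0,0,0,0],
    [10,0,0,0,0]
  ]
}}

```text
clock: 27.62
position: [0.4491, -0.0501, 0.022]
tool_rot: [-2.862, -1.294, -0.002]
contact_force: [2.3, 3.5, 5.2]
opening: 0.0167
finger_force: 58.5
```

```bash
python3 - <<'E'
from h import *
to([.4514,-.0516,.0208],.845)
E
```

```text
t=27.62 pos [ 0.4491 -0.0501  0.022 ] tool-shift mm [0.4 2.7 1.2] F [2.3 3.5 5.2] j6 2.04 roll 0.004  tilt [ 0.0011  0.0011 -1.    ]
```

Request:
{"method": "step_arm", "body": {
  "rows": [
    [10,0,0,-1.5,0],
    [10,0,0,-1.5,0],
    [10,0,0,-1.5,0],
    [10,0,0,-1.5,0],
    [10,0,0,-1.5,0],
    [10,0,0,-1.5,0],
    [10,0,0,-1.5,0],
    [10,0,0,-1.5,0],
    [10,0,0,0,0]
  ]
}}

```text
clock: 28.37
position: [0.4476, -0.051, 0.0335]
tool_rot: [2.864, 1.291, -0.004]
contact_force: [2.4, 1.8, -1.8]
opening: 0.0166
finger_force: 58.5
```

Request:
{"method": "step_arm", "body": {
  "rows": [
    [10,0.1,0,-1,0],
    [10,0,0,-1,0],
    [10,0.1,0,-1,0],
    [10,0,0,-1,0],
    [10,0,0,0,0]
  ]
}}

```text
clock: 28.78
position: [0.4477, -0.0509, 0.0377]
tool_rot: [2.863, 1.291, -0.003]
contact_force: [0.3, -2.3, -2.0]
opening: 0.0168
finger_force: 58.6
```

Request:
{"method": "step_arm", "body": {
  "rows": [
    [10,0.1,0,-1,0],
    [10,0,0,-1,0],
    [10,0.1,0,-1,0],
    [10,0,0,-1,0],
    [10,0,0,0,0]
  ]
}}

```text
clock: 29.2
position: [0.4482, -0.0504, 0.0418]
tool_rot: [2.863, 1.292, -0.002]
contact_force: [-1.3, -3.6, -1.4]
opening: 0.0169
finger_force: 58.6
```

Request:
{"method": "step_arm", "body": {
  "rows": [
    [10,0.1,0,-1,0],
    [10,0,0,-1,0],
    [10,0.1,0,-1,0],
    [10,0,0,-1,0],
    [10,0,0,0,0]
  ]
}}

```text
clock: 29.62
position: [0.449, -0.0499, 0.0459]
tool_rot: [-2.863, -1.292, -0.001]
contact_force: [-1.3, -2.8, -3.7]
opening: 0.0166
finger_force: 58.6
```

Request:
{"method": "step_arm", "body": {
  "rows": [
    [10,0.1,0,-1,0],
    [10,0.1,0,-1,0],
    [10,0.1,0,-1,0],
    [10,0.1,0,-1,0],
    [10,0,0,0,0]
  ]
}}

```text
clock: 30.03
position: [0.4496, -0.0493, 0.05]
tool_rot: [-2.862, -1.293, -0.002]
contact_force: [0.7, -0.1, -3.7]
opening: 0.0164
finger_force: 58.6
```

```bash
python3 - <<'E'
from h import *
np.set_printoptions(precision=4,suppress=True)
# box top height fore/aft in unit frame, from top camera
C=np.stack([cloud("top",env.snapshot("top")[1]) for i in range(2)]); b=C[:,120:200,110:200].reshape(-1,3); b=b[(b[:,2]>.1)&(b[:,2]<.15)]
a=.822; s=(b[:,:2]-[.541,.1565])@[np.cos(a),np.sin(a)]
f=np.polyfit(s,b[:,2],1); print("slope",f[0],"z at front",f[1],len(b))
d=np.load("top0.npy"); c=cloud("top",d)[120:200,110:200].reshape(-1,3); c=c[(c[:,2]>.1)&(c[:,2]<.15)]
s=(c[:,:2]-[.541,.1565])@[np.cos(a),np.sin(a)];print("start",np.polyfit(s,c[:,2],1))
to([.45,-.05,.05],.84)
E
```

```text
slope -0.016888604499429333 z at front 0.12884436332767446 3998
start [0.0155 0.123 ]
t=30.13 pos [ 0.4495 -0.0493  0.0499] tool-shift mm [-0.2  0.8 -0.1] F [-0.1  0.2 -3. ] j6 2.04 roll 0.008  tilt [ 0.0008  0.0011 -1.    ]
```

The unit's slope change (−0.032 rad) puts the foot edge at about 12 mm, on the shim. Releasing the bar.

Request:
{"method": "step_arm", "body": {
  "rows": [
    [10,0,0,0.8,0],
    [10,0,0,0,0],
    [18,0,0,0,0],
    [22,0,0,0,0],
    [32,0,0,0,0],
    [32,0,0,0,0],
    [32,0,0,0,0],
    [32,0,0,0,0],
    [32,0,0,-8,0],
    [32,0,0,-20,0],
    [32,0,0,-35,0],
    [32,0,0,-35,0],
    [32,0,0,-35,0],
    [32,-20,0,0,0],
    [32,-30,10,0,0],
    [32,-30,10,0,0],
    [32,0,0,0,0],
    [32,0,0,0,0]
  ]
}}

```text
clock: 31.63
position: [0.4109, -0.124, 0.1827]
tool_rot: [2.865, 1.287, 0.001]
contact_force: [-0.8, 0.2, -0.3]
opening: 0.0322
finger_force: 0.0
```

```bash
python3 - <<'E'
from h import *
np.set_printoptions(precision=4,suppress=True)
a=.822; e=np.array([np.cos(a),np.sin(a)]); n=np.array([-e[1],e[0]]); O=np.array([.541,.1565])
p,d=env.snapshot("top"); C=cloud("top",d)
b=C[120:200,110:200].reshape(-1,3); b=b[(b[:,2]>.1)&(b[:,2]<.15)]; print("unit slope",np.polyfit((b[:,:2]-O)@e,b[:,2],1))
p,d=env.snapshot("side"); C=cloud("side",d); 
for v in("side","top"):
    p,d=env.snapshot(v); C=cloud(v,d); hsv=cv2.cvtColor(p,cv2.COLOR_BGR2HSV)
    def W(lo,hi,L,H):
        m=cv2.inRange(hsv,lo,hi)>0; w=C[m&(d>0)]; return w[np.all((w>L)&(w<H),1)]
    h=W((5,150,120),(17,255,255),(.40,-.12,.03),(.52,-.0,.12)); print(v,"handle",len(h),h.mean(0) if len(h) else "")
    if len(h)>15: print("handle in board, from fulcrum",(h[:,:2]-[.5528,.0644]).mean(0)@np.array([e,n]).T)
    t=W((12,90,60),(38,255,255),(.42,.03,.0),(.56,.19,.07)); r=t[:,:2]-O; s=r@e;y=r@n; print("shim",len(t),np.percentile(s,[2,50,98]),np.percentile(y,[2,50,98]))
    k=s<-.04
    if k.sum()>5: print("tab part",k.sum(),s[k].mean(),y[k].mean(), t[k][:,2].max())
to([.45,-.05,.05],.84)
E
```

```text
unit slope [-0.0144  0.1285]
side handle 35 [ 0.448  -0.0595  0.0636]
handle in board, from fulcrum [-0.1621 -0.0075]
shim 135 [-0.1018 -0.0461  0.0012] [-0.0198 -0.0052  0.0168]
tab part 70 -0.0808890185896181 -0.004650906367417002 0.047829458568587356
top handle 35 [ 0.4621 -0.0387  0.0646]
handle in board, from fulcrum [-0.1373 -0.0037]
shim 259 [-0.1    -0.0473 -0.001 ] [-0.0169 -0.0037  0.0108]
tab part 147 -0.0723007691342746 -0.0033484613423497896 0.05551778970064815
t=31.83 pos [ 0.4114 -0.1222  0.182 ] tool-shift mm [ 79.6 -18.7 132.1] F [-0.5  0.5  0.1] j6 1.86 roll 0.009  tilt [ 0.      0.0005 -1.    ]
```

Request:
{"method": "step_arm", "body": {
  "rows": [
    [32,0,0,0,0],
    [32,0,0,0,0],
    [32,0,0,0,0],
    [32,0,0,0,0],
    [32,0,0,0,0],
    [32,0,0,0,0]
  ]
}}

```text
clock: 32.33
position: [0.4112, -0.1229, 0.182]
tool_rot: [-2.863, -1.292, -0.0]
contact_force: [0.7, -0.1, -0.0]
opening: 0.0321
finger_force: 0.0
```

```bash
python3 -c "
from workcell import env
print(env.sign_off())"
```

```text
the job is handed in; nothing more can be done
None
```

I handed the job in at 32.3 s, with no verdict returned: by depth measurements the front foot rests on the shim with its shoulder home, and the bar lies free on the fulcrum; by miscount I viewed 11 pictures, one over the limit of 10.

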